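# Snap the sample box lid shut all round

## Task

Close the sample box for storage: press down the four raised blue rim sections of its lid, one on each side, until every one has clicked fully shut, level with the lid. Only press with the fingertips: do not pick up, tip or push the box away from its place, and leave the petri dish and the two small boxes beside it alone. Finish clear of everything.

Things in the scene. Friction and masses are not known exactly. Their poses are not given: they have to be found in the camera images.
- sample_box: Loose box, about 0.8 kg: clear tub 110 (x) x 150 (y) mm, 54 mm high with its lid. Origin at the centre of the underside, x to the rear long side, y to the left short side, z up. Lid: fixed white panel 58 x 98 mm and white corners, top at 54 mm; between the corners four blue rim sections 30 mm wide, hinged at the panel: open they slope up and outward, outer edge 9 mm high; shut, level at 54 mm.
- front_section_press (a point): Best point to press the blue rim section of the front long side of the lid (the box's -x side), on the top face, at the middle of its 95 mm length, 20 mm out from its hinge line. It moves with the section: 60 mm above the bench when open, 54 mm when shut.
- front_section (a joint): Hinge angle of the front long section in rad: 0 shut (level with the panel), 0.30 open. It snaps: it resists with up to about 8 N at the press point, goes over its catch at about 0.09, then clicks shut by itself and stays (reads 0 to 0.02); released before that it springs up again. Shut, it rests on a firm stop.
- left_section_press (a point): Best point to press the blue rim section of the left short side of the lid (the box's +y side), on the top face, at the middle of its 55 mm length, 20 mm out from its hinge line. It moves with the section: 60 mm above the bench when open, 54 mm when shut.
- left_section (a joint): Hinge angle of the left short section in rad: 0 shut (level with the panel), 0.30 open. It snaps: it resists with up to about 8 N at the press point, goes over its catch at about 0.09, then clicks shut by itself and stays (reads 0 to 0.02); released before that it springs up again. Shut, it rests on a firm stop.
- back_section_press (a point): Best point to press the blue rim section of the rear long side of the lid (the box's +x side), on the top face, at the middle of its 95 mm length, 20 mm out from its hinge line. It moves with the section: 60 mm above the bench when open, 54 mm when shut.
- back_section (a joint): Hinge angle of the rear long section in rad: 0 shut (level with the panel), 0.30 open. It snaps: it resists with up to about 8 N at the press point, goes over its catch at about 0.09, then clicks shut by itself and stays (reads 0 to 0.02); released before that it springs up again. Shut, it rests on a firm stop.
- right_section_press (a point): Best point to press the blue rim section of the right short side of the lid (the box's -y side), on the top face, at the middle of its 55 mm length, 20 mm out from its hinge line. It moves with the section: 60 mm above the bench when open, 54 mm when shut.
- right_section (a joint): Hinge angle of the right short section in rad: 0 shut (level with the panel), 0.30 open. It snaps: it resists with up to about 8 N at the press point, goes over its catch at about 0.09, then clicks shut by itself and stays (reads 0 to 0.02); released before that it springs up again. Shut, it rests on a firm stop.
- petri_dish: white round petri dish, 57 mm across, 14 mm high, standing in front of the box towards its left; origin at the centre of its underside. A bystander, not to be disturbed.
- lancet_box: small white and red cardboard box, 38 x 62 x 34 mm high, standing in front of the box towards its right; origin at the centre of its underside. A bystander, not to be disturbed.
- cover_glass_box: small white cardboard box with a dark green marking, 36 x 36 x 16 mm high, standing to the right of the sample box; origin at the centre of its underside. A bystander, not to be disturbed.

How it is judged:
By the outcome, as a careful person would: the job done as asked, in the order asked, and still so for the second after the job is handed in, with the robot touching nothing.
It also fails if it takes over 48 s, if anything falls off the work surface, if the arm or the gripper's body presses on something with over 40 N, if the wrist force passes 120 N, or if a joint passes its speed limit or range.

## Robot

A 6-joint arm with a two-finger parallel gripper is mounted at the origin on a cart in front of the work surface, level with it; the furniture and walls round the work are solid. World frame = base frame: x ahead of the robot, y to its left, z up, the work surface at z = 0. Lengths are in m, angles in degrees, forces in N, time in s.
With the tool pointing down it reaches from about 0.35 to 0.875 m from the base axis. Payload 4.2 kg.
Tool frame: the origin (TCP) lies at the very end of the fingers, on their centre line; the grasp point (between the pads) lies 19 mm behind it; z points along the fingers, y is the line along which they close (so a half turn about z gives the same grasp; the last joint's range is limited). The gripper opens to 87 mm and grips with 3 to 60 N. Pads are 19 mm wide; open, the fingers measure 117 mm over their backs; the gripper's body (75 mm by 190 mm) begins 51 mm behind the grasp point.
Start: joints at [-25.29, 22.042, 0.453, 0, -68.411, -14.817], TCP at [0.478, -0.403, 0.223] pointing down, gripper open.
Joint ranges: [-179.83, 179.83], [-69.29, 118.12], [-61.27, 80.66], [-181.25, 117.63], [-171.15, -9.14], [-177.46, 177.46]. Speed limits (degrees/s): [159.86, 159.86, 180, 180, 180, 180].

## Interface

Orientations are given as a 3x3 rotation matrix whose columns are the frame's x, y, z axes.
In Python, from station import * gives the robot as it stands.
- The arm moves only by the shell command python3 -m pendant 'ROWS'. ROWS is JSON, a list of rows, each an object of numbers: "x", "y", "z": the shift along the world's x, y, z normalised to -1 to 1, where 1 is 250 mm; "rx", "ry", "rz": the turn, a rotation vector about the world's x, y, z normalised to -1 to 1, where 1 is 180 degrees; "claw": the opening, from 0 (shut) to 1 (fully open). A call has exactly 8 rows; each row is the pose to reach, as a shift and turn from the pose commanded when the call began, turning the shorter way round; what a row does not reach only later rows make up. A row lasts 1/8 s, in which the tool goes at most 62.5 mm and 10.7 degrees, less where a joint would pass 70% of its speed; a pose out of reach is approached as far as the arm can. A call with a number of a shift or a turn outside -1 to 1 is refused whole. A call with a gripper value outside its range is refused whole. The fingers move at their own pace and stop on an object; the grip force is fixed at half the most. Time passes only in rows, so rows that repeat a pose let the fingers close, or fill a call up. It gives the time, the measured TCP pose, the force, the opening and the grip force at its end, in the units of the state.
- sense(): the state, without advancing time (a new reading comes with each control period).
- capture(name): name is "scene" or "top" or "wrist"; returns a dict with "color" (480x640x3 uint8, red, green, blue), "mtx" (3x3 intrinsics, pixels), "k1" (the pictures are not rectified: a ray, as slopes to the right and down, at radius r is drawn at 1 + k1 r^2 times it, then the intrinsics apply), "world_to_cam" (4x4, takes a point from world to camera coordinates). Camera axes: x right, y up, looking along -z (the intrinsics and any distortion apply to the point x, -y, -z); pixel columns grow to the right and rows downward; lengths in m; the calibration is good to about 2 mm. A picture is of the moment at which its call begins. There is no depth.
- finish_job(): hands the job in; it is judged then, once.
Trained networks look in a picture, given as the dict that the camera call returned (one of the last four; its "shot" number tells which), for a name from the list of things; names that differ only in an ending like _2 or _b are one class to them, and where a whole thing is asked for, a point or a joint stands for the part that bears it (a point fixed in the world has none). Each returns a list of dicts, best first, with "conf" (0 to 1); they miss things now and then, are a little off and sometimes report something else, mostly with a low value. They report only what shows in the picture. A call takes as long as a camera call.
- search_frame(picture, label): "centre" ([column, row] in pixels, amid what is visible of it).
- regions_of(picture, label): "region" (480x640 bool, what is visible of it) and "centre" ([column, row] in pixels, amid what is visible of it).
The state is a dict: "time_s": time; "joints": joint angles; "joint_velocities": joint speeds; "effort": joint torques, N m; "tcp_pos": TCP position; "ee_rot": TCP orientation; "wrist_force": force on the tool from outside, world axes, zero at the start; "moment": the same for the moment, N m; "gripper_width": opening from 0.0 (shut) to 1.0 (fully open); "gripper_force": force on a finger pad.
Only numpy, scipy, OpenCV 4.12 (cv2) and the standard library are available. Lean on these libraries where they do the work, as an engineer would, in place of code of your own. Each camera call takes 0.05 s, during which the arm holds its last target. There are 200 camera calls.

## Working session

There is one attempt and no reset: what is moved stays moved. The work goes in short steps, Python scripts to look and compute and a shell command to move; the robot and the scene stay as the last step left them, time stands still between calls to the robot, and variables do not carry over. Pictures are saved under pics/ and viewed, at most 10 in all, crops included, and the job is handed in when it is done.

```bash
mkdir -p pics
cat > h.py <<'E'
from station import *
import numpy as np, cv2
def ray(p,uv):
    K=np.array(p["mtx"]);k=p["k1"];T=np.array(p["world_to_cam"])
    d=np.array([(uv[0]-K[0,2])/K[0,0],(uv[1]-K[1,2])/K[1,1]]);s=d.copy()
    for _ in range(30): s=d/(1+k*(s@s))
    v=T[:3,:3].T@np.array([s[0],-s[1],-1]);o=-T[:3,:3].T@T[:3,3]
    return o,v
def at(p,uv,z):
    o,v=ray(p,uv);return o+v*(z-o[2])/v[2]
def proj(p,X):
    K=np.array(p["mtx"]);T=np.array(p["world_to_cam"]);c=T[:3,:3]@np.array(X)+T[:3,3]
    s=np.array([c[0],-c[1]])/-c[2];s=s*(1+p["k1"]*(s@s));return [K[0,0]*s[0]+K[0,2],K[1,1]*s[1]+K[1,2]]
E
python3 - <<'E'
from h import *
for n in ["top","scene"]:
    p=capture(n);cv2.imwrite(f"pics/{n}0.png",p["color"][:,:,::-1])
    for l,z in [("sample_box",.054),("front_section_press",.06),("left_section_press",.06),("back_section_press",.06),("right_section_press",.06),("petri_dish",.014),("lancet_box",.034),("cover_glass_box",.016)]:
        r=search_frame(p,l)
        print(n,l,[(np.round(q["centre"]),round(q["conf"],2),np.round(at(p,q["centre"],z),3)) for q in r[:2]])
print(sense())
E
```

```text
top sample_box [(array([298., 203.]), 0.62, array([ 0.499, -0.252,  0.054])), (array([296., 182.]), 0.55, array([ 0.538, -0.246,  0.054]))]
top front_section_press [(array([308., 229.]), 0.62, array([ 0.452, -0.271,  0.06 ])), (array([296., 179.]), 0.31, array([ 0.542, -0.247,  0.06 ]))]
top left_section_press [(array([266., 210.]), 0.67, array([ 0.484, -0.197,  0.06 ]))]
top back_section_press [(array([293., 182.]), 0.85, array([ 0.535, -0.242,  0.06 ])), (array([265., 214.]), 0.55, array([ 0.477, -0.195,  0.06 ]))]
top right_section_press [(array([337., 192.]), 0.76, array([ 0.518, -0.32 ,  0.06 ])), (array([267., 289.]), 0.32, array([ 0.347, -0.202,  0.06 ]))]
top petri_dish [(array([268., 287.]), 0.72, array([ 0.353, -0.199,  0.014]))]
top lancet_box [(array([368., 258.]), 0.66, array([ 0.406, -0.377,  0.034]))]
top cover_glass_box [(array([381., 194.]), 0.61, array([ 0.527, -0.403,  0.016])), (array([293., 182.]), 0.31, array([ 0.549, -0.239,  0.016]))]
scene sample_box [(array([319., 222.]), 0.68, array([ 0.478, -0.269,  0.054]))]
scene front_section_press [(array([314., 234.])
[... 668 characters left out ...]
032e+01, -1.48141369e+01]), 'joint_velocities': array([ 0.10008602, -0.04362981, -0.12827126,  0.04140822,  0.01795481,
       -0.0980515 ]), 'effort': array([ 1.29663554e-04, -3.90457106e+01,  1.87621307e+01,  4.22445372e+00,
        1.54866365e-02, -1.15550867e-05]), 'tcp_pos': array([ 0.47803282, -0.40259163,  0.22256799]), 'ee_rot': array([[-6.44170807e-01, -7.64881671e-01,  2.41718515e-05],
       [-7.64881671e-01,  6.44170808e-01, -4.92373281e-06],
       [-1.18047281e-05, -2.16603311e-05, -1.00000000e+00]]), 'wrist_force': array([ 0.50107177, -0.19494944, -0.15633673]), 'moment': array([ 0.06500135, -0.08257547,  0.01746432]), 'gripper_force': 0.0, 'gripper_width': 1.0037541639187022}
```

View pics/top0.png

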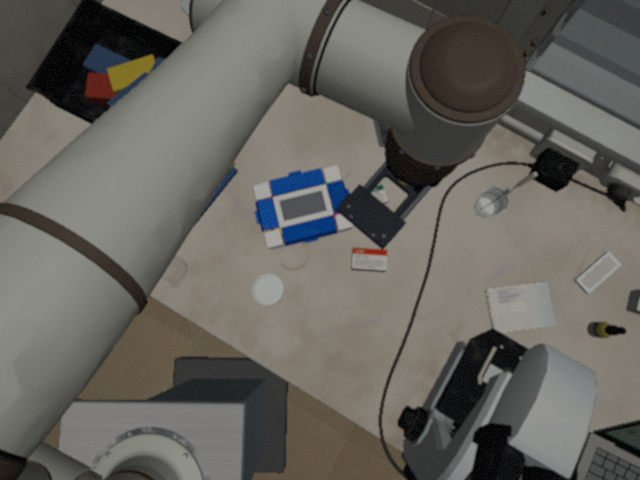

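View pics/scene0.png

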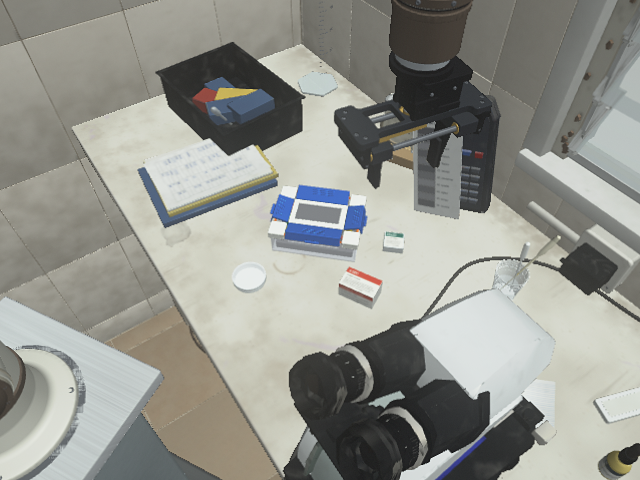

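The top view shows the box at about (302,207), turned about 15°. The gripper is just right of it, the petri dish at (267,289) and the lancet box at (369,259). The scene view shows all four blue sections raised: (314,234), (282,204), (323,195) and (356,219). I'll refine the pose by fitting the blue model to both pictures.

```bash
cat > fit.py <<'E'
from h import *
from scipy.optimize import minimize
def sect(a=.3):
    c,s=30e-3*np.cos(a),30e-3*np.sin(a);out=[]
    for i,(h,L) in enumerate([(.029,.0475),(.049,.0275)]*2):
        t=np.pi+ -i*np.pi/2  # front,left,back,right
        R=np.array([[np.cos(t),-np.sin(t),0],[np.sin(t),np.cos(t),0],[0,0,1]])
        out.append(np.array([[h,-L,.054],[h,L,.054],[h+c,L,.054+s],[h+c,-L,.054+s]])@R.T)
    return out
def fit(names,x0,ang=[.3]*4):
    P=[]
    for n in names:
        p=capture(n);hsv=cv2.cvtColor(p["color"],cv2.COLOR_RGB2HSV)
        m=cv2.inRange(hsv,(100,110,40),(130,255,255))
        u,v=np.array(proj(p,[x0[0],x0[1],.057])).astype(int)
        roi=np.zeros_like(m);r=58;roi[v-r:v+r,u-r:u+r]=1;P.append((p,m*roi/255.,roi))
    def cost(q):
        e=0;c,s=np.cos(q[2]),np.sin(q[2])
        for p,m,roi in P:
            w=np.zeros(m.shape,np.uint8)
            for i in range(4):
                X=sect(ang[i])[i]@np.array([[c,s,0],[-s,c,0],[0,0,1]])+[q[0],q[1],0]
                uv=np.array([proj(p,x) for x in X]);cv2.fillPoly(w,[np.round(uv*16).astype(np.int32)],255,cv2.LINE_AA,4)
            e+=np.abs(cv2.GaussianBlur(w/255.,(0,0),1.5)*roi-cv2.GaussianBlur(m,(0,0),1.5)).sum()/m.sum()
        return e
    q=minimize(cost,x0,method="Nelder-Mead",options=dict(initial_simplex=np.array(x0)+np.array([[0,0,0],[.01,0,0],[0,.01,0],[0,0,.1]])))
    return q.x,q.fun
if __name__=="__main__":
    for N in (["top"],["scene"],["top","scene"]):
        q,e=fit(N,[.495,-.259,.25]);print(N,q.round(4),round(e,2))
    c,s=np.cos(q[2]),np.sin(q[2]);st=sense();t=st["tcp_pos"]
    for n,v in dict(front=(-.048,0),left=(0,.067),back=(.048,0),right=(0,-.067)).items():
        X=q[:2]+[c*v[0]-s*v[1],s*v[0]+c*v[1]];print(n,X.round(4),((X-t[:2])/.25).round(3))
    print("yaw deg",np.degrees(q[2]))
E
python3 fit.py
```

```text
['top'] [ 0.4937 -0.2599  0.2661] 0.24
['scene'] [ 0.4922 -0.2603  0.2385] 0.26
['top', 'scene'] [ 0.4931 -0.2598  0.2504] 0.5
front [ 0.4466 -0.2717] [-0.126  0.524]
left [ 0.4765 -0.1949] [-0.006  0.831]
back [ 0.5396 -0.2479] [0.246 0.619]
right [ 0.5097 -0.3247] [0.127 0.312]
yaw deg 14.345219761969766
```

```bash
python3 -m pendant '[{"x":0.06,"y":0.15,"z":-0.2,"rz":-0.1,"claw":0},{"x":0.127,"y":0.312,"z":-0.45,"rz":-0.198,"claw":0},{"x":0.127,"y":0.312,"z":-0.45,"rz":-0.198,"claw":0},{"x":0.127,"y":0.312,"z":-0.45,"rz":-0.198,"claw":0},{"x":0.127,"y":0.312,"z":-0.45,"rz":-0.198,"claw":0},{"x":0.127,"y":0.312,"z":-0.45,"rz":-0.198,"claw":0},{"x":0.127,"y":0.312,"z":-0.45,"rz":-0.198,"claw":0},{"x":0.127,"y":0.312,"z":-0.45,"rz":-0.198,"claw":0}]'
python3 - <<'E'
from h import *
p=capture("wrist");cv2.imwrite("pics/w1.png",p["color"][:,:,::-1]);s=sense();t=s["tcp_pos"];print(t,s["ee_rot"].round(3),proj(p,t),proj(p,[t[0],t[1],.06]))
for l in ["right_section_press","front_section_press","back_section_press","left_section_press"]:
    print(l,[(np.round(q["centre"]),round(q["conf"],2),np.round(at(p,q["centre"],.06),3)) for q in search_frame(p,l)[:2]])
E
```

```text
[ 0.47804558 -0.40260671  0.22256551] [[-0.644 -0.765  0.   ]
 [-0.765  0.644 -0.   ]
 [-0.    -0.    -1.   ]] [np.float64(317.97042436823193), np.float64(300.15728422451025)] [np.float64(317.39495228947374), np.float64(222.43954630514432)]
right_section_press [(array([338., 293.]), 0.77, array([ 0.509, -0.332,  0.06 ]))]
front_section_press [(array([399., 286.]), 0.83, array([ 0.458, -0.299,  0.06 ]))]
back_section_press [(array([379., 369.]), 0.66, array([ 0.533, -0.232,  0.06 ]))]
left_section_press [(array([421., 371.]), 0.64, array([ 0.499, -0.201,  0.06 ]))]$[0]: bad value
```

View pics/w1.png

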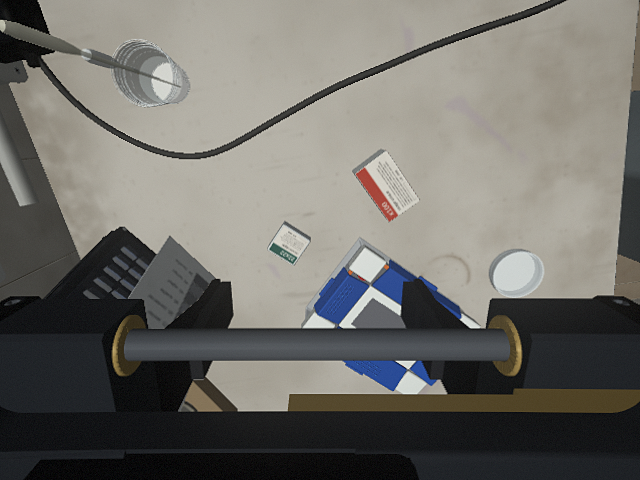

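The move was refused, so the arm is still at its start pose. The wrist view shows the box partly hidden under the fingers at about (380,320). The rows probably need all seven keys.

```bash
python3 -m pendant '[{"x":0.06,"y":0.15,"z":-0.2,"rx":0,"ry":0,"rz":-0.05,"claw":0},{"x":0.127,"y":0.312,"z":-0.4,"rx":0,"ry":0,"rz":-0.1,"claw":0},{"x":0.127,"y":0.312,"z":-0.45,"rx":0,"ry":0,"rz":-0.15,"claw":0},{"x":0.127,"y":0.312,"z":-0.45,"rx":0,"ry":0,"rz":-0.198,"claw":0},{"x":0.127,"y":0.312,"z":-0.45,"rx":0,"ry":0,"rz":-0.198,"claw":0},{"x":0.127,"y":0.312,"z":-0.45,"rx":0,"ry":0,"rz":-0.198,"claw":0},{"x":0.127,"y":0.312,"z":-0.45,"rx":0,"ry":0,"rz":-0.198,"claw":0},{"x":0.127,"y":0.312,"z":-0.45,"rx":0,"ry":0,"rz":-0.198,"claw":0}]'
python3 - <<'E'
from h import *
p=capture("wrist");cv2.imwrite("pics/w2.png",p["color"][:,:,::-1]);s=sense();t=s["tcp_pos"];print(t,s["ee_rot"].round(3),s["gripper_width"],proj(p,t),proj(p,[t[0],t[1],.06]))
E
```

```text
time_s: 2.35
tcp_pos: [0.5098, -0.3248, 0.1103]
ee_rot: [[-0.969, -0.247, 0.0], [-0.247, 0.969, -0.0], [-0.0, -0.0, -1.0]]
wrist_force: [0.3, 0.2, 0.5]
gripper_width: 0.169
gripper_force: 0.0
[ 0.50975013 -0.32474866  0.11026122] [[-0.969 -0.246  0.   ]
 [-0.246  0.969 -0.   ]
 [-0.    -0.    -1.   ]] 0.1251832130835424 [np.float64(318.9103615223668), np.float64(298.87123863850286)] [np.float64(318.5025005873408), np.float64(263.66876877617636)]
```

View pics/w2.png

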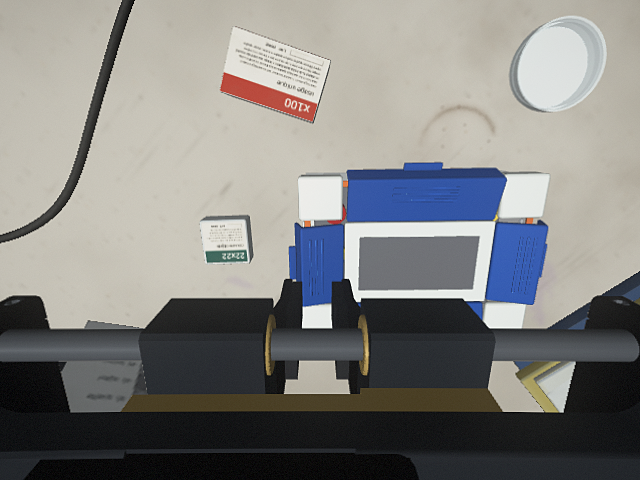

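The wrist view shows the box square to the tool. The right section spans columns 297–345 and rows 222–305, and the aim point (318,264) sits on its middle, so I'll press it.

```bash
python3 -m pendant '[{"x":0,"y":0,"z":-0.1,"rx":0,"ry":0,"rz":0,"claw":0},{"x":0,"y":0,"z":-0.17,"rx":0,"ry":0,"rz":0,"claw":0},{"x":0,"y":0,"z":-0.19,"rx":0,"ry":0,"rz":0,"claw":0},{"x":0,"y":0,"z":-0.205,"rx":0,"ry":0,"rz":0,"claw":0},{"x":0,"y":0,"z":-0.215,"rx":0,"ry":0,"rz":0,"claw":0},{"x":0,"y":0,"z":-0.222,"rx":0,"ry":0,"rz":0,"claw":0},{"x":0,"y":0,"z":-0.228,"rx":0,"ry":0,"rz":0,"claw":0},{"x":0,"y":0,"z":-0.228,"rx":0,"ry":0,"rz":0,"claw":0}]'
```

```text
time_s: 3.4
tcp_pos: [0.5105, -0.325, 0.0543]
ee_rot: [[-0.969, -0.247, 0.002], [-0.247, 0.969, -0.001], [-0.001, -0.001, -1.0]]
wrist_force: [-0.8, -0.4, 5.3]
gripper_width: 0.003
gripper_force: 2.6
```

```bash
python3 -m pendant '[{"x":0,"y":0,"z":0.12,"rx":0,"ry":0,"rz":0,"claw":0},{"x":0,"y":0,"z":0.2,"rx":0,"ry":0,"rz":0,"claw":0},{"x":-0.12,"y":0.1,"z":0.2,"rx":0,"ry":0,"rz":0,"claw":0},{"x":-0.253,"y":0.212,"z":0.2,"rx":0,"ry":0,"rz":0,"claw":0},{"x":-0.253,"y":0.212,"z":0.2,"rx":0,"ry":0,"rz":0,"claw":0},{"x":-0.253,"y":0.212,"z":0.2,"rx":0,"ry":0,"rz":0,"claw":0},{"x":-0.253,"y":0.212,"z":0.2,"rx":0,"ry":0,"rz":0,"claw":0},{"x":-0.253,"y":0.212,"z":0.2,"rx":0,"ry":0,"rz":0,"claw":0}]'
python3 - <<'E'
from h import *
p=capture("scene");a=p["color"][150:290,230:430,::-1];cv2.imwrite("pics/s2.png",cv2.resize(a,None,fx=4,fy=4,interpolation=2))
from fit import fit
for N in (["top"],["scene"]): print(fit(N,[.493,-.26,.25],[.3,.3,.3,0]))
E
```

```text
time_s: 4.4
tcp_pos: [0.4471, -0.272, 0.1028]
ee_rot: [[-0.969, -0.246, 0.0], [-0.246, 0.969, -0.0], [-0.0, -0.0, -1.0]]
wrist_force: [0.2, -0.4, 0.3]
gripper_width: 0.003
gripper_force: 0.0
(array([ 0.49296505, -0.25977752,  0.249098  ]), np.float64(7.234003719626344))
(array([ 0.49308012, -0.25987393,  0.24665621]), np.float64(0.606224082627757))
```

View pics/s2.png

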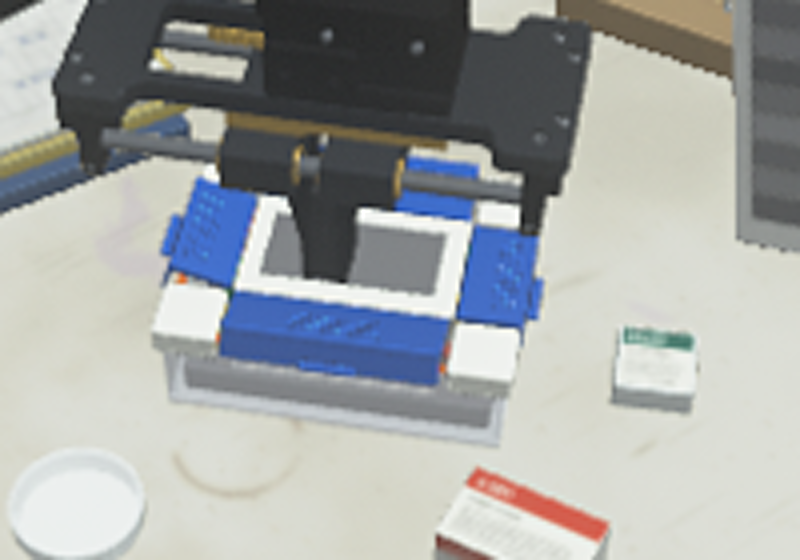

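The crop shows the right section at (500,275) now level with its corners, while the front and left ones still show the orange gap. The box has not moved. Next is the front section.

```bash
python3 -m pendant '[{"x":0,"y":0,"z":-0.08,"rx":0,"ry":0,"rz":0,"claw":0},{"x":0,"y":0,"z":-0.145,"rx":0,"ry":0,"rz":0,"claw":0},{"x":0,"y":0,"z":-0.165,"rx":0,"ry":0,"rz":0,"claw":0},{"x":0,"y":0,"z":-0.18,"rx":0,"ry":0,"rz":0,"claw":0},{"x":0,"y":0,"z":-0.19,"rx":0,"ry":0,"rz":0,"claw":0},{"x":0,"y":0,"z":-0.197,"rx":0,"ry":0,"rz":0,"claw":0},{"x":0,"y":0,"z":-0.204,"rx":0,"ry":0,"rz":0,"claw":0},{"x":0,"y":0,"z":-0.204,"rx":0,"ry":0,"rz":0,"claw":0}]'
python3 -m pendant '[{"x":0,"y":0,"z":0.12,"rx":0,"ry":0,"rz":0,"claw":0},{"x":0,"y":0,"z":0.204,"rx":0,"ry":0,"rz":0,"claw":0},{"x":0.06,"y":0.15,"z":0.204,"rx":0,"ry":0,"rz":0,"claw":0},{"x":0.12,"y":0.307,"z":0.204,"rx":0,"ry":0,"rz":0,"claw":0},{"x":0.12,"y":0.307,"z":0.204,"rx":0,"ry":0,"rz":0,"claw":0},{"x":0.12,"y":0.307,"z":0.204,"rx":0,"ry":0,"rz":0,"claw":0},{"x":0.12,"y":0.307,"z":0.204,"rx":0,"ry":0,"rz":0,"claw":0},{"x":0.12,"y":0.307,"z":0.204,"rx":0,"ry":0,"rz":0,"claw":0}]'
python3 - <<'E'
from h import *
p=capture("scene");a=p["color"][150:290,230:430,::-1];cv2.imwrite("pics/s3.png",cv2.resize(a,None,fx=4,fy=4,interpolation=2))
from fit import fit
print(fit(["scene"],[.493,-.26,.25],[0,.3,.3,0]))
E
```

```text
time_s: 5.55
tcp_pos: [0.4472, -0.2719, 0.0541]
ee_rot: [[-0.969, -0.247, 0.001], [-0.247, 0.969, -0.001], [-0.001, -0.001, -1.0]]
wrist_force: [-3.5, 2.4, 12.6]
gripper_width: 0.006
gripper_force: 6.0
time_s: 6.55
tcp_pos: [0.4763, -0.1955, 0.103]
ee_rot: [[-0.97, -0.245, -0.0], [-0.245, 0.97, -0.0], [0.0, 0.0, -1.0]]
wrist_force: [0.7, 0.6, -0.2]
gripper_width: 0.004
gripper_force: 0.0
(array([ 0.49282885, -0.25982917,  0.25779574]), np.float64(0.20165874313270726))
```

View pics/s3.png

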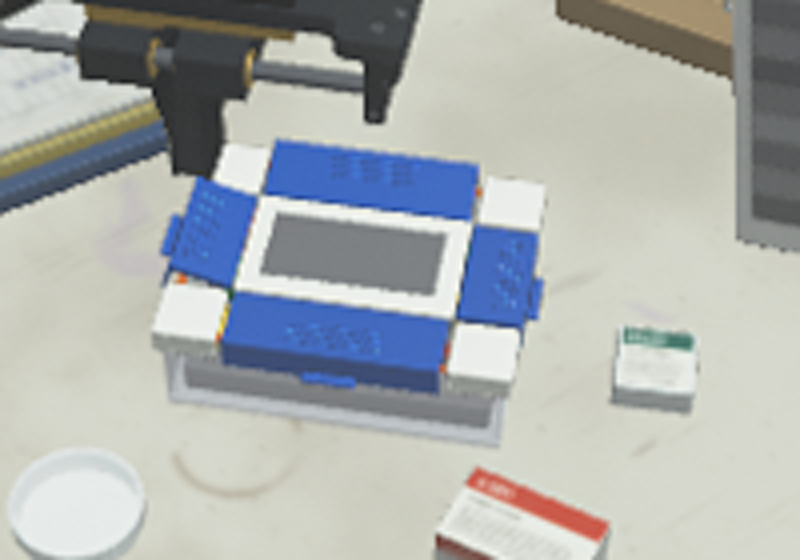

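The front section now reaches down level (its top face spans rows 295–390), and the box is still in place. I'll press the left section, then move over the back one.

```bash
python3 -m pendant '[{"x":0,"y":0,"z":-0.08,"rx":0,"ry":0,"rz":0,"claw":0},{"x":0,"y":0,"z":-0.145,"rx":0,"ry":0,"rz":0,"claw":0},{"x":0,"y":0,"z":-0.165,"rx":0,"ry":0,"rz":0,"claw":0},{"x":0,"y":0,"z":-0.18,"rx":0,"ry":0,"rz":0,"claw":0},{"x":0,"y":0,"z":-0.19,"rx":0,"ry":0,"rz":0,"claw":0},{"x":0,"y":0,"z":-0.197,"rx":0,"ry":0,"rz":0,"claw":0},{"x":0,"y":0,"z":-0.204,"rx":0,"ry":0,"rz":0,"claw":0},{"x":0,"y":0,"z":-0.204,"rx":0,"ry":0,"rz":0,"claw":0}]'
python3 -m pendant '[{"x":0,"y":0,"z":0.12,"rx":0,"ry":0,"rz":0,"claw":0},{"x":0,"y":0,"z":0.204,"rx":0,"ry":0,"rz":0,"claw":0},{"x":0.12,"y":-0.1,"z":0.204,"rx":0,"ry":0,"rz":0,"claw":0},{"x":0.253,"y":-0.212,"z":0.204,"rx":0,"ry":0,"rz":0,"claw":0},{"x":0.253,"y":-0.212,"z":0.204,"rx":0,"ry":0,"rz":0,"claw":0},{"x":0.253,"y":-0.212,"z":0.204,"rx":0,"ry":0,"rz":0,"claw":0},{"x":0.253,"y":-0.212,"z":0.204,"rx":0,"ry":0,"rz":0,"claw":0},{"x":0.253,"y":-0.212,"z":0.204,"rx":0,"ry":0,"rz":0,"claw":0}]'
python3 -m pendant '[{"x":0,"y":0,"z":-0.08,"rx":0,"ry":0,"rz":0,"claw":0},{"x":0,"y":0,"z":-0.145,"rx":0,"ry":0,"rz":0,"claw":0},{"x":0,"y":0,"z":-0.165,"rx":0,"ry":0,"rz":0,"claw":0},{"x":0,"y":0,"z":-0.18,"rx":0,"ry":0,"rz":0,"claw":0},{"x":0,"y":0,"z":-0.19,"rx":0,"ry":0,"rz":0,"claw":0},{"x":0,"y":0,"z":-0.197,"rx":0,"ry":0,"rz":0,"claw":0},{"x":0,"y":0,"z":-0.204,"rx":0,"ry":0,"rz":0,"claw":0},{"x":0,"y":0,"z":-0.204,"rx":0,"ry":0,"rz":0,"claw":0}]'
python3 -m pendant '[{"x":0,"y":0,"z":0.12,"rx":0,"ry":0,"rz":0,"claw":0},{"x":0,"y":0,"z":0.3,"rx":0,"ry":0,"rz":0,"claw":0},{"x":0.1,"y":0,"z":0.5,"rx":0,"ry":0,"rz":0,"claw":0},{"x":0.3,"y":0,"z":0.6,"rx":0,"ry":0,"rz":0,"claw":0},{"x":0.4,"y":0,"z":0.6,"rx":0,"ry":0,"rz":0,"claw":0},{"x":0.4,"y":0,"z":0.6,"rx":0,"ry":0,"rz":0,"claw":0},{"x":0.4,"y":0,"z":0.6,"rx":0,"ry":0,"rz":0,"claw":0},{"x":0.4,"y":0,"z":0.6,"rx":0,"ry":0,"rz":0,"claw":0}]'
python3 - <<'E'
from h import *
p=capture("scene");a=p["color"][150:290,230:430,::-1];cv2.imwrite("pics/s4.png",cv2.resize(a,None,fx=4,fy=4,interpolation=2))
p=capture("wrist");cv2.imwrite("pics/w4.png",p["color"][:,:,::-1])
from fit import fit
import itertools
for a in [[0]*4]+[[.3*(i==j) for j in range(4)] for i in range(4)]: print(a,fit(["scene"],[.493,-.26,.25],a))
E
```

```text
time_s: 7.65
tcp_pos: [0.4772, -0.1949, 0.0541]
ee_rot: [[-0.969, -0.247, 0.002], [-0.247, 0.969, -0.001], [-0.001, -0.001, -1.0]]
wrist_force: [-4.2, 2.8, 12.8]
gripper_width: 0.002
gripper_force: 6.4
time_s: 8.65
tcp_pos: [0.5394, -0.2474, 0.1033]
ee_rot: [[-0.969, -0.247, 0.0], [-0.247, 0.969, 0.0], [-0.0, -0.0, -1.0]]
wrist_force: [0.6, -0.3, 0.4]
gripper_width: 0.003
gripper_force: 0.0
time_s: 9.65
tcp_pos: [0.5404, -0.248, 0.0542]
ee_rot: [[-0.969, -0.247, 0.001], [-0.247, 0.969, -0.001], [-0.001, -0.001, -1.0]]
wrist_force: [-2.5, 3.9, 10.3]
gripper_width: 0.007
gripper_force: 5.3
time_s: 10.65
tcp_pos: [0.6388, -0.248, 0.202]
ee_rot: [[-0.969, -0.246, -0.001], [-0.246, 0.969, 0.0], [0.001, 0.0, -1.0]]
wrist_force: [0.0, 0.8, -0.6]
gripper_width: 0.007
gripper_force: 0.0
[0, 0, 0, 0] (array([ 0.49337875, -0.26019164,  0.25102142]), np.float64(0.19860947578944563))
[0.3, 0.0, 0.0, 0.0] (array([ 0.49317156, -0.2602089 ,  0.25368839]), np.float64(0.2877216335424485))
[0.0, 0.3, 0.0, 0.0] (array([ 0.49245016, -0.25901144,  0.29647021]), np.float64(0.2198683124628207))
[0.0, 0.0, 0.3, 0.0] (array([ 0.49312573, -0.25980406,  0.25177403]), np.float64(0.2645312085007755))
[0.0, 0.0, 0.0, 0.3] (array([ 0.49304465, -0.26004692,  0.2497131 ]), np.float64(0.20468272027871764))
```

View pics/s4.png

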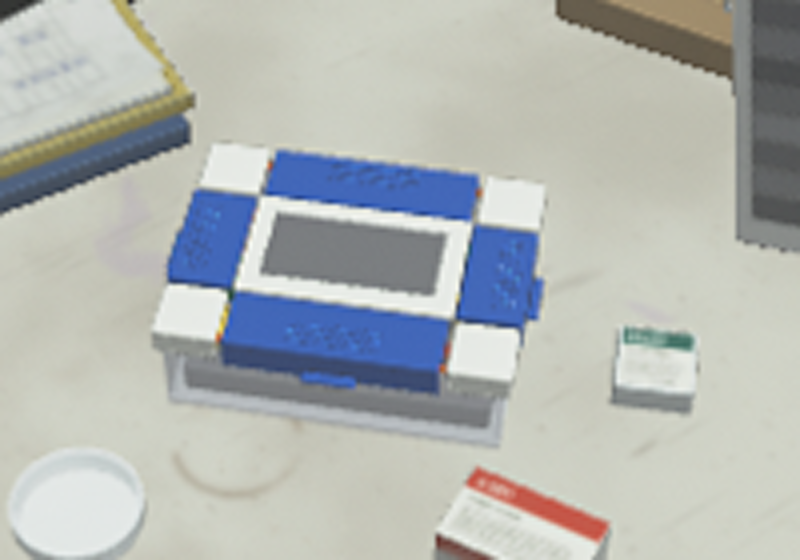

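View pics/w4.png

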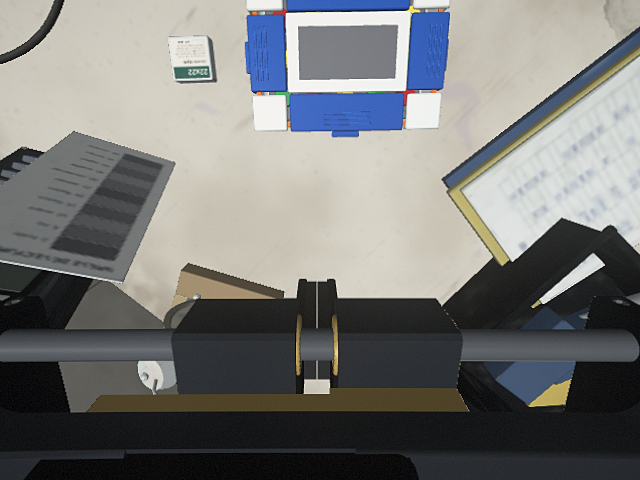

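The tool is clear. The front, left and back sections look level. I'm less sure of the right one because its tab still shows at (537,298), so I'll compare it with the first picture.

Run:
```python
from h import *
a=cv2.imread("pics/scene0.png")[185:265,320:380];p=capture("scene");b=p["color"][185:265,320:380,::-1]
cv2.imwrite("pics/cmp.png",cv2.resize(np.hstack([a,b]),None,fx=6,fy=6,interpolation=2))
```

```text
(no output)
```

View pics/cmp.png

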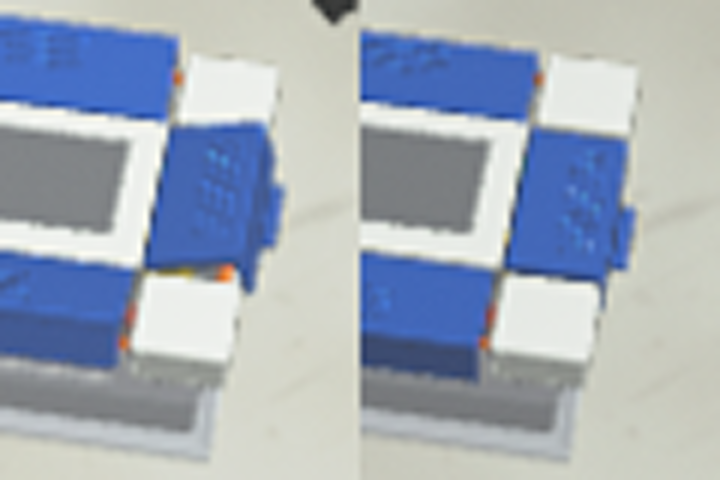

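The right section was raised at (210,190) in the first picture. It now lies flush between its corners at (570,200), so all four are shut.

```bash
python3 -c "
from station import *
print(finish_job())"
```

```text
the job is handed in; nothing more can be done
None
```

All four rim sections look shut and level in the camera images. The box hasn't moved, the bystanders weren't touched, and the arm was clear of everything when I handed the job in at about 11 s.

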